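# Load-test the battery in the tester: set the range lever, then hold the load dial

### The arm

A 6-joint arm with a two-finger parallel gripper is mounted at the origin on a cart in front of the work surface, level with it; the furniture and walls round the work are solid. World frame = base frame: x ahead of the robot, y to its left, z up, the work surface at z = 0. Lengths are in m, angles in rad, forces in N, time in s.
With the tool pointing down it reaches from about 0.325 to 0.875 m from the base axis. Payload 4.4 kg.
Tool frame: the origin (TCP) lies on the centre line of the jaws, within the pads' length; the fingertips stand 17 mm ahead of it and the grasp point (between the pads) lies 2 mm behind it; z points along the fingers, y is the direction in which the jaws open and shut (so a half turn about z gives the same grasp; the last joint's range is limited). The gripper opens to 85 mm and grips with 20 to 120 N. Pads are 22 mm wide; open, the fingers measure 114 mm over their backs; the gripper's body (76 mm by 85 mm) begins 54 mm behind the grasp point. The pads swing forward as they close: fully open they stand 13 mm farther back than shut.
Start: joints at [1.067, 0.207, 1.542, -0, 1.393, -0.15], TCP at [0.199, 0.539, 0.248] pointing down, gripper open.
Joint ranges: [-2.73, 2.73], [-0.86, 2.22], [0.23, 2.46], [-1.11, 4.25], [0.08, 2.63], [-2.82, 2.82]. Speed limits (rad/s): [2.79, 2.79, 3.14, 3.14, 3.14, 3.14].

### API

Orientations are given as a unit quaternion [x, y, z, w].
In Python, from bench import arm gives the robot as it stands.
- The arm moves only by the tool apply_moves, never from a script. Its argument "targets" is a list that holds one entry, the list of rows, each a list of 5 numbers: the finger opening in cm, from 0 to 8.54, then the shift along the tool's x, y, z in cm, then the turn about the tool's z in rad. In form: [[[claw, x, y, z, spin], ...]]. A call has exactly 5 rows; each row shifts and turns the commanded pose from where the row before left it, along the tool's axes as they then stand; what a row does not reach is not made up. A row lasts 1/12 s, in which the tool goes at most 41.7 mm and 7.16 degrees, less where a joint would pass 70% of its speed; a pose out of reach is approached as far as the arm can. A call with a gripper value outside its range is refused whole. The fingers move at their own pace and stop on an object; the grip force is fixed at half the most. Time passes only in rows, so rows that do not move let the fingers close, or fill a call up. It gives the time, the measured TCP pose, the force and the opening at its end, in the units of the state.
- arm.get_state(): the state, without advancing time (a new reading comes with each control period).
- arm.snapshot(name): name is "side" or "top" or "wrist"; returns a dict with "pixels" (480x640x3 uint8, red, green, blue), "fx", "fy", "cx", "cy" (pixels), "k1" (the pictures are not rectified: a ray, as slopes to the right and down, at radius r is drawn at 1 + k1 r^2 times it, then the intrinsics apply), "rvec" (rotation vector, rad) and "tvec" (3), from world to camera coordinates, as OpenCV has them. Camera axes: x right, y down, z forward; pixel columns grow to the right and rows downward; lengths in m; the calibration is good to about 2 mm. A picture is of the moment at which its call begins. There is no depth.
- arm.finish_job(): hands the job in, once; it reports no verdict.
The state is a dict: "clock": time; "joint_pos": joint angles; "joint_velocities": joint speeds; "joint_efforts": joint torques, N m; "tcp_pos": TCP position; "eef_rot": TCP orientation; "contact_force": force on the tool from outside, world axes, zero at the start; "moment": the same for the moment, N m; "opening": finger opening in m.
Only numpy, scipy, OpenCV 4.12 (cv2) and the standard library are available. Lean on these libraries where they do the work, as an engineer would, in place of code of your own. Each camera call takes 0.05 s, during which the arm holds its last target.

### The job

Load-test the battery that stands in the bench tester's cradle: first throw the range lever into the notch whose flag has the colour of that battery's lid (yellow or green) and leave it there, and only then turn the sprung load dial clockwise, past its one-dot and two-dot clicks, to the third position (three red dots, full load). The dial springs back if let go, so keep holding it on the three dots: the program finishes with the gripper still holding the dial there. Leave the batteries and the other things on the worktop where they are.

Things in the scene. Friction and masses are not known exactly. Their poses are not given: they have to be found in the camera images.
- tester: Battery tester, fixed: blue wedge console 170 mm deep (x), 290 wide (y), 60 high in front, 105 at the rear. Steel fences on its left (+y) side form the battery cradle; a black contact head (x 43 to 73, y 145 to 225 mm, z 119 to 138) overhangs the cradle's rear end. Origin: centre of the footprint, on the worktop; x to the rear (away from the robot if not turned), y left, z up.
- panel (a point): The tester's sloping grey panel, which carries lever, dial and meter. Origin: centre of its surface, 82.5 mm above the worktop; x runs up the slope to the rear, y left, z out of the panel (leaning 0.259 rad from vertical towards the front). The meter (64 x 76 mm, 10 mm proud) is centred at x +36, y +4 mm; its red needle is geared to the dial.
- range_lever (a joint): Range lever on the left; swings in the panel's x-z plane. 0 rad: parked in the white-flag notch, leaning 0.5 rad to the front (-x) of the panel's normal (starts here); 0.5: square to the panel, yellow-flag notch; 1.0: leaning 0.5 rad to the rear, green-flag notch; range -0.05 to 1.05. A sprung pawl holds each notch (some 5 N at the knob to leave it); released midway it falls into the nearer.
- lever_knob (a point): Centre of the lever's black ball knob, 22 mm across, on a 7 mm rod, 72 mm from the pivot; moves with the lever, and has the panel's axes when the lever reads 0. The quadrant with the notches and flags stands left of the lever (y +7 to +28 mm from its plane) and rises at most 41 mm above the panel, below the knob.
- lever_pivot (a point): Pivot of the range lever, fixed on the panel at x -22, y +85, z +8 mm of the panel frame; the lever turns about the panel's y axis. Same axes as the panel.
- dial_turn (a joint): Turn of the load dial on the right, axis along the panel's z at x -22, y -85 mm. Grows clockwise seen from above: 0 rad rest (black stroke), clicks at 0.4 (one black dot), 0.8 (two black dots), 1.2 (three red dots, full load), stop at 1.27. The return spring (0.14 N m at rest, 0.26 at the third click) beats every click (up to 0.09 N m): let go anywhere, it turns back to 0.
- load_dial: The dial, with a black grip bar: 50 mm long, 14 thick, 36 tall, white line on its pointing end; top 48.5 mm above the panel, on a round skirt 54 mm across and 13.5 high. Origin: on the dial axis, 2.5 mm above the panel. At dial 0 its axes are the panel's and the bar points 0.65 rad to the left (+y) of the panel's +x; at the third click 0.55 rad to the right.
- dial_centre (a point): Point on the dial axis, inside the grip bar, 36.5 mm above the panel: a height to grip at. Same axes as load_dial.
- dial_pointer (a point): Top edge of the grip bar's pointing end (white line), 25 mm from the dial axis.
- cradle (a point): Centre of the battery cradle, on the worktop. The battery under test stands here.
- battery_yellow: Loose battery, grey case with a yellow lid, 151 x 65 x 94 mm, 2 kg. Origin: centre of its underside; x along its length. One of the two batteries stands in the cradle, the other waits on the worktop to the left of it.
- battery_green: Loose battery, same case with a green lid. Origin: centre of its underside.
- calculator: Pocket calculator, 125 x 72 x 16 mm, lying near the front edge. Bystander.
- screwdriver: Screwdriver with amber handle, 234 mm long, near the front edge. Bystander.
- scale_pan (a point): Centre of the round enamel pan, about 380 mm across, of the shop scale that stands to the right of the tester; the pan's rim is some 285 mm above the worktop and in the way of an arm that swings across it. In front of the scale lies a stack of two flat boxes with a notepad, about 80 mm high.

How it is judged:
On the way, in this order (a step that is already met when the one before it is completed fails the run):
1. the range lever rests in the notch whose flag matches the lid of the battery in the cradle (((horizontal distance between battery_yellow and cradle below 0.03 m and value of joint range_lever between 0.38 and 0.62 rad) or (horizontal distance between battery_green and cradle below 0.03 m and value of joint range_lever between 0.88 and 1.12 rad))), for 0.3 s.
2. the fingers hold the load dial in its third position (value of joint dial_turn above 1.1 rad and contact force between the fingers and load_dial above 1 N and ((horizontal distance between battery_yellow and cradle below 0.03 m and value of joint range_lever between 0.38 and 0.62 rad) or (horizontal distance between battery_green and cradle below 0.03 m and value of joint range_lever between 0.88 and 1.12 rad))), for 0.5 s.
At the end, for the whole second after the job is handed in: The range lever is within 0.12 rad of the notch of the colour of the battery in the cradle (0.5 yellow, 1.0 green) and the load dial is kept still at 1.10 rad or more (third click, 1.2) by the fingers, which press on its grip bar with more than 1 N (all of step 2 and velocity of joint dial_turn between -0.1 and 0.1 rad/s); the arm keeps its last pose, push and grip.
It fails at once if the load dial is turned while the range lever is not in the notch that matches the battery (value of joint dial_turn above 0.25 rad and not ((horizontal distance between battery_yellow and cradle below 0.03 m and value of joint range_lever between 0.38 and 0.62 rad) or (horizontal distance between battery_green and cradle below 0.03 m and value of joint range_lever between 0.88 and 1.12 rad))).
It fails at once if a battery or another thing on the worktop is moved by more than 25 mm (distance of any of battery_yellow, battery_green, calculator, screwdriver from where it was at the start of the episode above 0.025 m).
It also fails if it takes over 48 s, if anything falls off the work surface, if the arm or the gripper's body presses on something with over 40 N, if the wrist force passes 120 N, or if a joint passes its speed limit or range.

## Working session

There is one attempt and no reset: what is moved stays moved. The work goes in short steps, Python scripts to look and compute and a tool call to move; the robot and the scene stay as the last step left them, time stands still between calls to the robot, and variables do not carry over. Pictures are saved under pics/ and viewed, and the job is handed in when it is done.

Besides the shell and the picture viewer there is one more tool, called after "Emit:" in YAML: its name, and indented under it one key for each argument. apply_moves: Moves the arm, as the interface text tells. Its arguments: {"type":"object","properties":{"targets":{"type":"array"}},"required":["targets"]}

```bash
mkdir -p pics; ls
cat > h.py <<'E'
import cv2,numpy as np,json
from bench import arm
def snap(n,f):
    s=arm.snapshot(n); cv2.imwrite(f'pics/{f}.png',s['pixels'][:,:,::-1])
    np.savez(f'pics/{f}.npz',**{k:np.array(v) for k,v in s.items()})
    return s
def load(f): return dict(np.load(f'pics/{f}.npz'))
def KD(s): return np.array([[s['fx'],0,s['cx']],[0,s['fy'],s['cy']],[0,0,1.]],float),np.array([float(s['k1']),0,0,0,0])
def proj(s,P):
    K,D=KD(s); return cv2.projectPoints(np.array(P,float).reshape(-1,3),np.array(s['rvec'],float),np.array(s['tvec'],float),K,D)[0].reshape(-1,2)
E
python3 - <<'E'
from h import *
for n in('side','top','wrist'):
    s=snap(n,n+'0'); print(n,s['fx'],s['k1'],s['rvec'],s['tvec'])
print(arm.get_state())
E
```

```text
pics
side 601.3754234898689 -0.10690303307619976 [ 2.14537394 -0.1349701   0.04776337] [-0.4999302   0.332778    1.53248737]
top 474.6651162339089 0.02462670691347285 [ 2.14090049 -2.13116755  0.16447096] [0.22875583 0.56032106 1.27697952]
wrist 345.4214361433976 -0.05579395398771778 [-2.3917047  -1.66664885 -0.21996976] [-0.57374791 -0.0332362   0.37706511]
{'clock': 0.15, 'joint_pos': array([ 1.06651389e+00,  2.07278056e-01,  1.54262676e+00,  2.42157860e-06,
        1.39350553e+00, -1.50475510e-01]), 'joint_velocities': array([-0.00048687, -0.0012068 , -0.00502913,  0.00031199, -0.00115745,
       -0.00061089]), 'joint_efforts': array([ 5.85082489e-04, -3.83507824e+01, -2.92037344e+01, -2.00973550e-04,
        6.59120997e-03,  1.74759364e-06]), 'tcp_pos': array([0.19894526, 0.53889215, 0.24736148]), 'eef_rot': array([ 1.75982352e-01,  9.84392902e-01, -8.60189093e-04, -2.93377771e-04]), 'contact_force': array([-0.48165608, -0.01733268, -0.77220253]), 'moment': array([ 0.02364629, -0.03654972, -0.01574245]), 'opening': 0.08543124977856924}
```

View pics/side0.png

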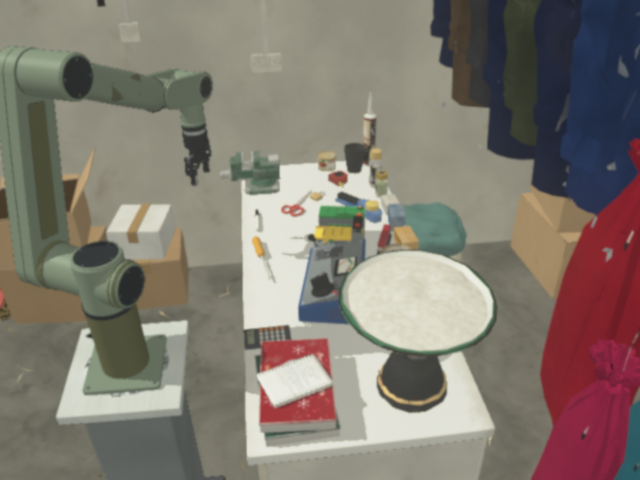

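View pics/top0.png

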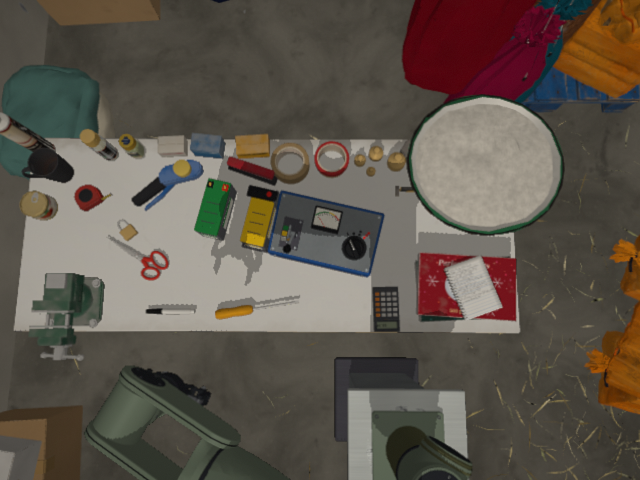

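View pics/wrist0.png

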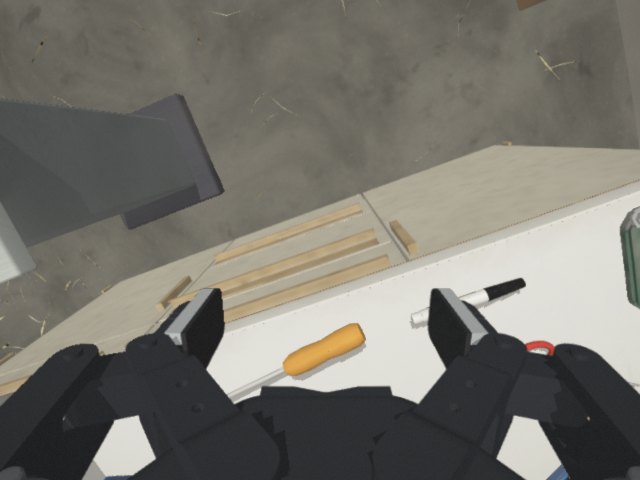

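The battery beside the tester's left side, in the cradle, is yellow (top image at about (258,222)). The green one stands further left. I'll enlarge the tester.

Run:
```python
import cv2
i=cv2.imread('pics/top0.png'); c=i[170:290,230:400]; cv2.imwrite('pics/top0c.png',cv2.resize(c,None,fx=4.7,fy=4.7,interpolation=cv2.INTER_CUBIC))
i=cv2.imread('pics/side0.png'); c=i[200:330,280:400]; cv2.imwrite('pics/side0c.png',cv2.resize(c,None,fx=4.5,fy=4.5,interpolation=cv2.INTER_CUBIC))
```

```text
(no output)
```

View pics/top0c.png

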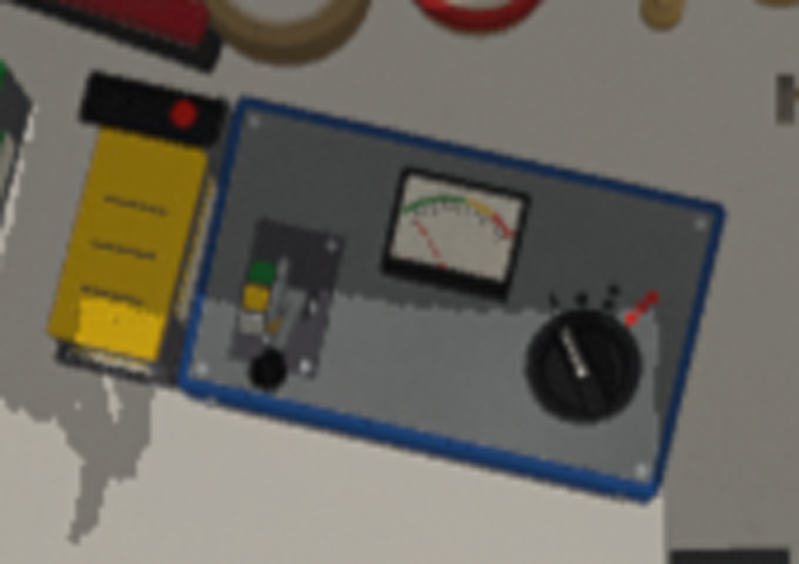

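View pics/side0c.png

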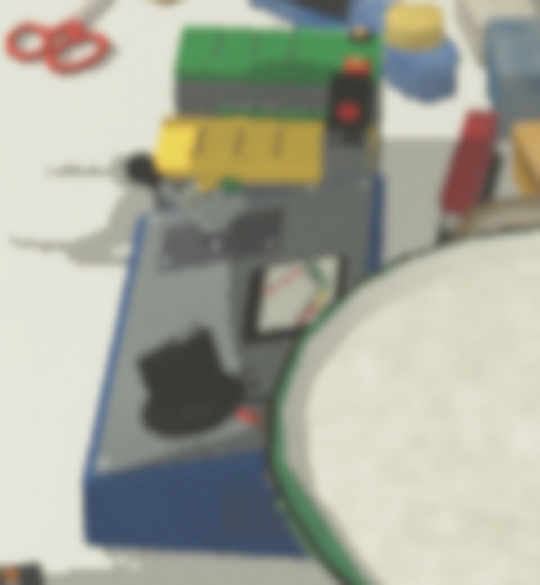

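```bash
cat >> h.py <<'E'
A=0.259
def p2t(P): # panel->tester (m)
    P=np.array(P,float).reshape(-1,3); c,s=np.cos(A),np.sin(A)
    ux=np.array([c,0,s]);uz=np.array([-s,0,c])
    return P[:,:1]*ux+P[:,1:2]*[0,1,0]+P[:,2:]*uz+[0,0,.0825]
def t2w(T,q):
    c,s=np.cos(q[2]),np.sin(q[2]); R=np.array([[c,-s,0],[s,c,0],[0,0,1]])
    return np.array(T).reshape(-1,3)@R.T+[q[0],q[1],0]
def knob(a): return p2t([-.022+.072*np.sin(a-.5),.085,.008+.072*np.cos(a-.5)])
def pointer(d,r=.025,h=.0485):
    t=.65-d; return p2t([-.022+r*np.cos(t),-.085+r*np.sin(t),h])
E
cat > fit.py <<'E'
from h import *
from scipy.optimize import least_squares
m=[(.036+sx*.032,.004+sy*.038,.010) for sx,sy in((1,1),(1,-1),(-1,-1),(-1,1))]
T=np.vstack([p2t(m),[[.085,.145,.105],[.085,-.145,.105],[-.085,-.145,.06],[-.085,.145,.06]],knob(0),pointer(0)])
px=np.array([(405,170),(529,196),(507,300),(382,272),(240,100),(724,208),(655,495),(183,380),(268,369),(561,330)],float)/4.7+[230,170]
s=load('top0'); s2=load('side0')
T2=np.vstack([[[-.085,-.145,.06],[-.085,.145,.06],[-.085,-.145,0]],knob(0)])
px2=np.array([(90,478),(143,213),(88,540),(142,168)],float)/4.5+[280,200]
def f(q): return np.r_[(proj(s,t2w(T,q))-px).ravel(),(proj(s2,t2w(T2,q))-px2).ravel()]
r=least_squares(f,[.6,0,0],loss='soft_l1'); print(r.x); print(f(r.x).reshape(-1,2).round(1))
q=r.x
print('knob',[t2w(knob(a),q).round(4).tolist() for a in(0,.5)],'dial',t2w(p2t([-.022,-.085,.0365]),q), 'cradle?')
E
python3 fit.py
```

```text
[ 0.57011836  0.22139699 -0.23083741]
[[-0.6 -2. ]
 [ 0.6 -1. ]
 [-0.2  0.1]
 [-1.  -0.5]
 [-0.6 -3. ]
 [ 1.3 -1.6]
 [ 0.5  0.5]
 [-2.3  0.3]
 [-0.3 -0.5]
 [ 0.8  0.4]
 [-3.4  1.1]
 [-1.5 -0.2]
 [-2.1  4.1]
 [-0.5 -0.1]]
knob [[[0.5186, 0.3208, 0.1368]], [[0.5489, 0.3137, 0.1542]]] dial [[0.52086862 0.14565595 0.11214809]] cradle?
```

Emit:
apply_moves:
  targets:
    - [[0,0,0,0,-0.12],[0,-3,-1.4,0,0],[0,-3,-1.4,0,0],[0,-3,-1.4,0,0],[0,-3,-1.4,0,0]]

```text
clock: 0.57
tcp_pos: [0.3035, 0.4561, 0.2479]
eef_rot: [0.116, 0.993, -0.0, -0.0]
contact_force: [0.5, 0.5, -0.2]
opening: 0.0254
```

Emit:
apply_moves:
  targets:
    - [[0,-3,-1.4,0.5,0],[0,-3,-1.4,0.5,0],[0,-3,-1.4,1,0],[0,-2.5,-1.4,1,0],[0,0,0,0,0]]

```text
clock: 0.98
tcp_pos: [0.4043, 0.3717, 0.2157]
eef_rot: [0.119, 0.993, -0.002, -0.001]
contact_force: [0.0, -0.6, -0.7]
opening: -0.0
```

Run:
```python
from h import *
st=arm.get_state(); print(st['clock'],st['tcp_pos'],st['eef_rot'],st['joint_pos'],st['contact_force'],st['opening'])
snap('wrist','wrist1'); snap('top','top1')
i=cv2.imread('pics/top1.png')[170:290,230:400]; cv2.imwrite('pics/top1c.png',cv2.resize(i,None,fx=4.7,fy=4.7,interpolation=cv2.INTER_CUBIC))
```

```text
0.9833 [0.404323   0.37173688 0.21570286] [ 1.19332308e-01  9.92851539e-01 -2.28327011e-03 -6.39456593e-04] [ 0.58729412  0.1839046   1.63808617 -0.00272448  1.32354114 -0.74359482] [ 0.00344899 -0.6154376  -0.68672338] -4.395159468361027e-05
```

View pics/wrist1.png

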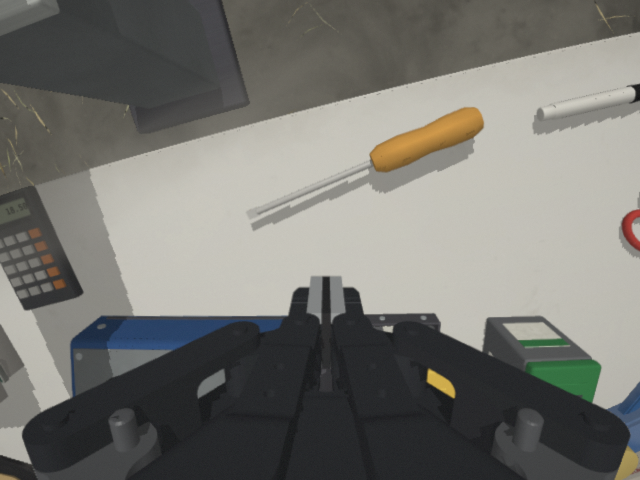

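View pics/top1c.png

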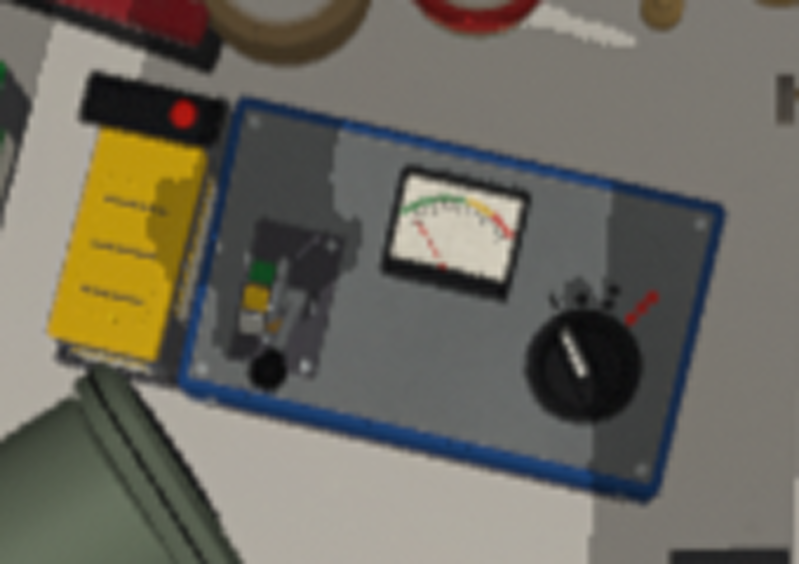

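Run:
```python
from h import *
q=[0.57011836,0.22139699,-0.23083741]
s=load('wrist1'); print(proj(s,t2w([[-.085,-.145,.06],[-.085,.145,.06],[-.085,-.145,0],[-.085,.145,0]],q)))
cv2.imwrite('pics/w1c.png',cv2.resize(cv2.imread('pics/wrist1.png')[290:430,40:300],None,fx=3,fy=3,interpolation=cv2.INTER_CUBIC))
```

```text
[[ 63.58957316 339.7383399 ]
 [367.20436352 341.85932192]
 [101.23113851 310.91540073]
 [361.11517726 311.30986524]]
```

View pics/w1c.png

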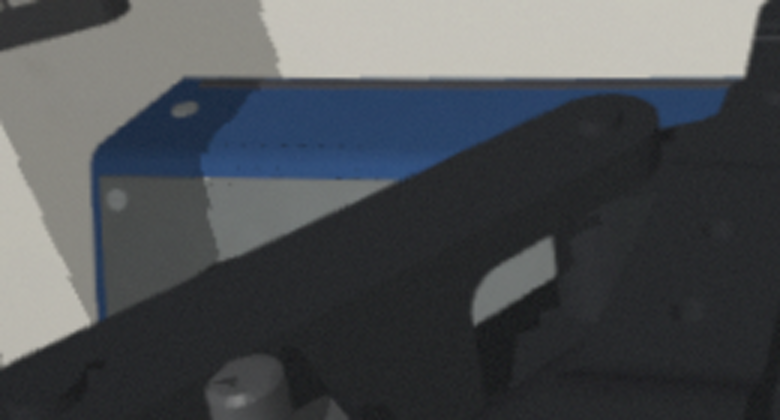

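Emit:
apply_moves:
  targets:
    - [[0,-2.4,-0.8,1,0],[0,-2.4,-0.8,1.5,0],[0,-2.0,-0.8,1.5,0],[0,-1.5,0,1.5,0],[0,0,0,1.4,0]]

```text
clock: 1.5
tcp_pos: [0.4792, 0.3337, 0.1493]
eef_rot: [0.117, 0.993, 0.001, 0.001]
contact_force: [-0.7, -0.1, 0.1]
opening: 0.0004
```

Run:
```python
from h import *
st=arm.get_state(); print(st['clock'],st['tcp_pos'],st['eef_rot'],st['contact_force'],st['opening'])
snap('top','top2'); snap('side','side2')
i=cv2.imread('pics/top2.png')[170:290,230:400]; a=cv2.resize(i,None,fx=4,fy=4,interpolation=cv2.INTER_CUBIC); cv2.imwrite('pics/top2c.png',a)
i=cv2.imread('pics/side2.png')[200:330,250:400]; cv2.imwrite('pics/side2c.png',cv2.resize(i,None,fx=4.5,fy=4.5,interpolation=cv2.INTER_CUBIC))
```

```text
1.5 [0.47919668 0.33365558 0.14934908] [1.17025890e-01 9.93127801e-01 6.01079878e-04 1.32340101e-03] [-0.72880575 -0.1000665   0.14408282] 0.0003715824949872189
```

View pics/top2c.png

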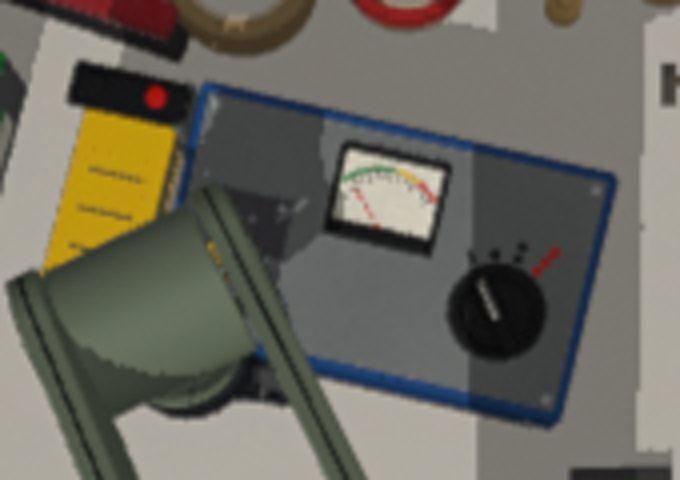

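View pics/side2c.png

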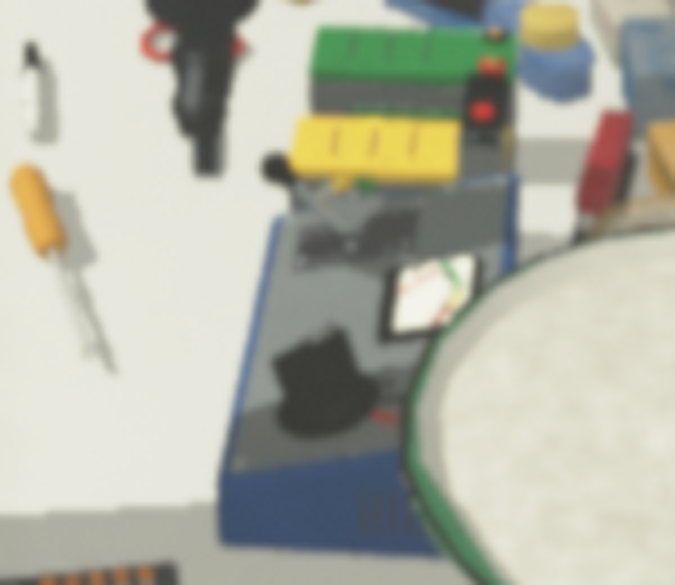

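Emit:
apply_moves:
  targets:
    - [[0,0,0,0.8,0],[0,-1.0,0,0,0],[0,-0.8,0,0,0],[0,-0.5,0,0,0],[0,-0.4,-0.2,0,0]]

```text
clock: 2.02
tcp_pos: [0.5003, 0.3282, 0.1432]
eef_rot: [0.117, 0.993, 0.003, -0.004]
contact_force: [-18.1, 11.4, 15.1]
opening: 0.0
```

```bash
cat > look.py <<'E'
from h import *
import sys
f=sys.argv[1]
st=arm.get_state(); print(st['clock'],st['tcp_pos'],st['eef_rot'],st['contact_force'],st['opening'],st['joint_pos'])
s=snap('side',f)
q=[0.57011836,0.22139699,-0.23083741]
o=np.array([250,200])
print('knob pred px crop',[(a,((proj(s,t2w(knob(a),q))-o)*4.5).round(0).tolist()) for a in(0,.25,.5,.75,1)])
print('tip',(proj(s,np.array(st['tcp_pos'])-[0,0,.017])-o)*4.5)
i=cv2.imread(f'pics/{f}.png')[200:330,250:400]; cv2.imwrite(f'pics/{f}c.png',cv2.resize(i,None,fx=4.5,fy=4.5,interpolation=cv2.INTER_CUBIC))
E
python3 look.py side3
```

```text
2.0167 [0.50030023 0.32821794 0.14320245] [ 0.11690232  0.99313205  0.00252161 -0.00402627] [-18.11092478  11.40692492  15.12200235] 2.0697006294996346e-07 [ 0.43175048  0.35940499  1.57686815  0.00909054  1.20957142 -0.90793359]
knob pred px crop [(0, [[275.0, 168.0]]), (0.25, [[297.0, 155.0]]), (0.5, [[322.0, 147.0]]), (0.75, [[349.0, 146.0]]), (1, [[376.0, 150.0]])]
tip [[246.45289543 177.11440217]]
```

View pics/side3c.png

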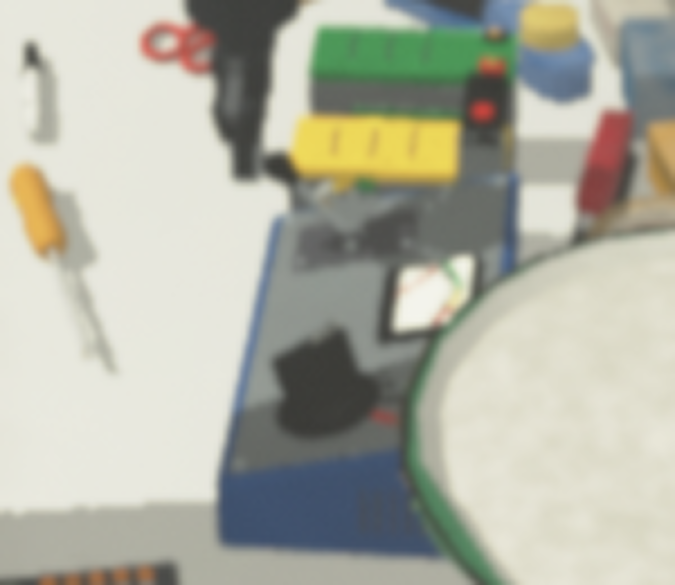

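Emit:
apply_moves:
  targets:
    - [[0,-0.3,-0.2,-0.5,0],[0,-0.5,-0.1,-0.4,0],[0,-0.5,0,-0.3,0],[0,-0.4,0,-0.2,0],[0,0,0,0,0]]

```text
clock: 2.48
tcp_pos: [0.5208, 0.3185, 0.157]
eef_rot: [0.117, 0.993, 0.001, 0.002]
contact_force: [-0.0, 0.6, 0.3]
opening: 0.0001
```

```bash
python3 look.py side4
```

```text
2.4833 [0.52083677 0.31854351 0.15699464] [1.16769565e-01 9.93156850e-01 7.24866832e-04 1.95295278e-03] [-0.04430429  0.57034626  0.28213185] 6.92576053162045e-05 [ 4.07588726e-01  3.63290437e-01  1.53998829e+00 -7.43375489e-04
  1.23420724e+00 -9.28889882e-01]
knob pred px crop [(0, [[275.0, 168.0]]), (0.25, [[297.0, 155.0]]), (0.5, [[322.0, 147.0]]), (0.75, [[349.0, 146.0]]), (1, [[376.0, 150.0]])]
tip [[278.50730009 165.10870383]]
```

View pics/side4c.png

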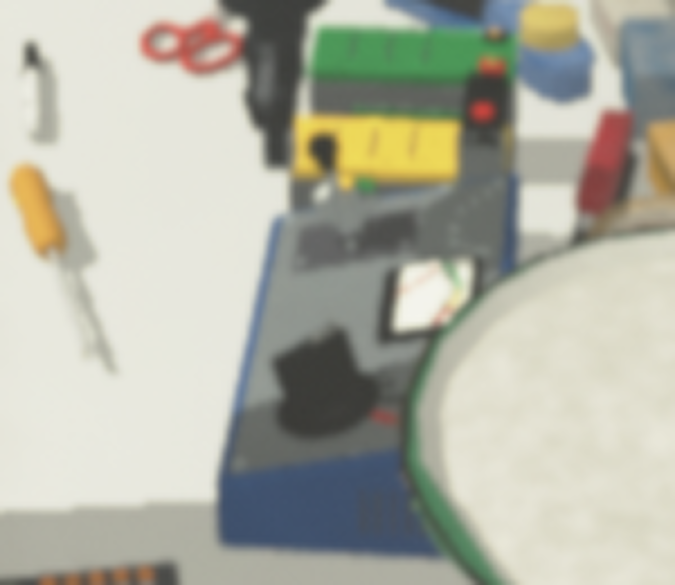

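Lever knob sits at crop (322,147), exactly the predicted place for 0.5 rad (yellow). The fingers are clear of it. Now I'll retreat, lift and go to the dial.

Emit:
apply_moves:
  targets:
    - [[0,2.0,0,0,0],[0,1.0,0,-2.0,0],[5,0,0,-3.0,0],[5,0,0,-2.0,0],[5,-1.0,-3.0,0,0]]

```text
clock: 2.95
tcp_pos: [0.4949, 0.2985, 0.2313]
eef_rot: [0.114, 0.993, 0.004, 0.005]
contact_force: [1.7, -0.3, 0.2]
opening: 0.0355
```

Emit:
apply_moves:
  targets:
    - [[5,-1.5,-3.0,0,0],[5,-1.5,-3.0,0,0],[5,-1.5,-3.0,0,0],[5,-1.3,-3.0,0,0],[5,0,-1.8,0,0]]

```text
clock: 3.37
tcp_pos: [0.5182, 0.1425, 0.2254]
eef_rot: [0.118, 0.993, -0.001, 0.001]
contact_force: [0.6, 0.7, 0.1]
opening: 0.0498
```

Emit:
apply_moves:
  targets:
    - [[5,0,0,0,-0.12],[5,0,0,0,-0.12],[5,0,0,0,-0.12],[5,0,0,0,-0.12],[5,0,0,0,-0.12]]

```text
clock: 3.78
tcp_pos: [0.5168, 0.1456, 0.2252]
eef_rot: [-0.185, 0.983, -0.0, -0.0]
contact_force: [-0.7, -0.2, 0.1]
opening: 0.0498
```

```bash
cat > look2.py <<'E'
from h import *
import sys
f=sys.argv[1]
st=arm.get_state(); print(st['clock'],st['tcp_pos'],st['eef_rot'],st['contact_force'],st['moment'],st['opening'],st['joint_pos'])
e=st['eef_rot']; px=2*np.arctan2(e[1],e[0]); print('psi_x',px)
q=[0.57011836,0.22139699,-0.23083741]
tgt=t2w(p2t([-.022,-.085,.043]),q)[0]; d=tgt-st['tcp_pos']
tx=np.array([np.cos(px),np.sin(px)]);ty=np.array([np.cos(px-np.pi/2),np.sin(px-np.pi/2)])
print('to tgt tool cm',100*d[:2]@tx,100*d[:2]@ty,-100*d[2])
for n,(x0,y0,x1,y1) in dict(top=(230,170,400,290),side=(250,200,400,330)).items():
    s=snap(n,f+n)
    i=cv2.imread(f'pics/{f}{n}.png')[y0:y1,x0:x1]; cv2.imwrite(f'pics/{f}{n}c.png',cv2.resize(i,None,fx=4.5,fy=4.5,interpolation=cv2.INTER_CUBIC))
snap('wrist',f+'wrist')
E
python3 look2.py a
```

```text
3.7833 [0.51680915 0.145566   0.22517604] [-1.84564615e-01  9.82820372e-01 -1.26332002e-04 -5.93703203e-05] [-0.68564406 -0.18737574  0.07230028] [-0.02178245 -0.06910837  0.06104115] 0.04978127182871225 [ 1.13453451e-01  1.46462544e-01  1.66108154e+00 -2.68039320e-04
  1.33414879e+00 -1.82853772e+00]
psi_x 3.5128503546230254
to tgt tool cm -0.24435500295773843 -0.04460451734850353 10.674474774271879
```

View pics/asidec.png

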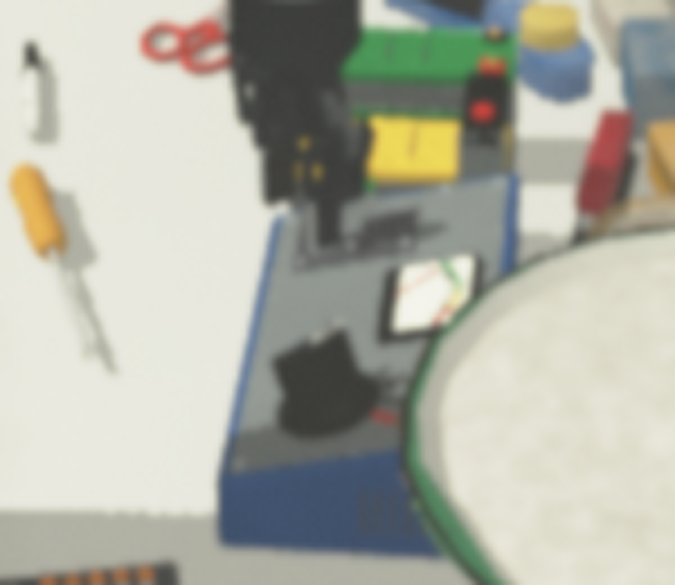

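View pics/awrist.png

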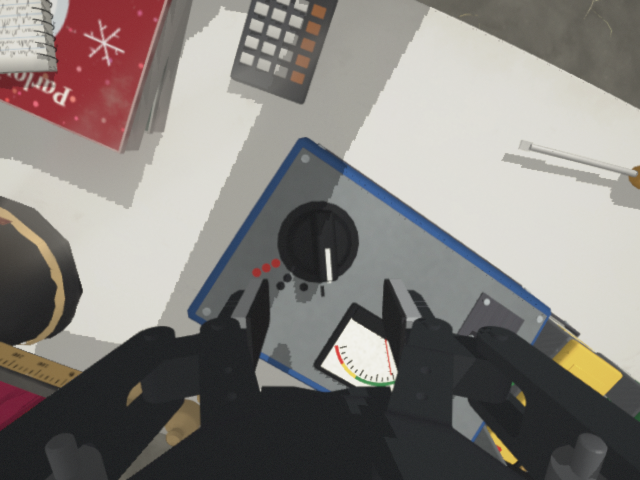

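View pics/atop.png

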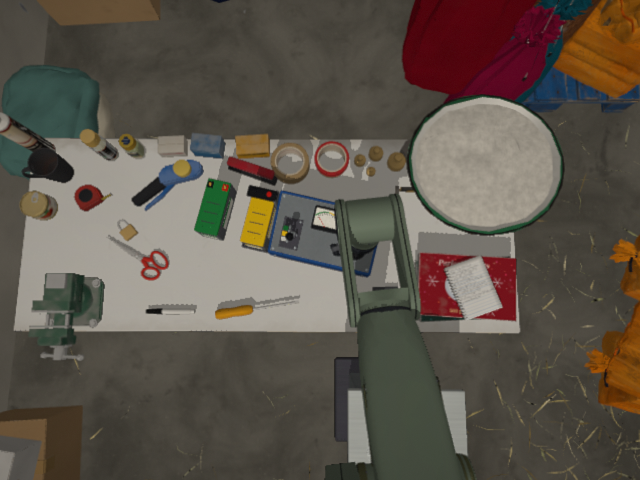

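Run:
```python
from h import *
q=[0.57011836,0.22139699,-0.23083741]
s=load('awrist')
P={'FR':[[-.085,-.145,.06]],'RR':[[.085,-.145,.105]],'FL':[[-.085,.145,.06]],'pointer':pointer(0),'tail':pointer(0,-.025),'dialtop':p2t([-.022,-.085,.0485]),'skirt':p2t([-.022,-.085,.016]),'meter':p2t([.004,-.034,.01]),'meterFL':p2t([.004,.042,.01])}
for k,v in P.items(): print(k,proj(s,t2w(v,q)).round(1))
i=cv2.imread('pics/awrist.png')[120:380,170:430]; cv2.imwrite('pics/awc.png',cv2.resize(i,None,fx=2.3,fy=2.3,interpolation=cv2.INTER_CUBIC))
```

```text
FR [[299.9 132. ]]
RR [[179.4 316.1]]
FL [[555.3 312.6]]
pointer [[328.3 281.3]]
tail [[323.3 208.5]]
dialtop [[325.8 245.2]]
skirt [[319.8 242. ]]
meter [[353.5 302.1]]
meterFL [[425.9 347.3]]
```

View pics/awc.png

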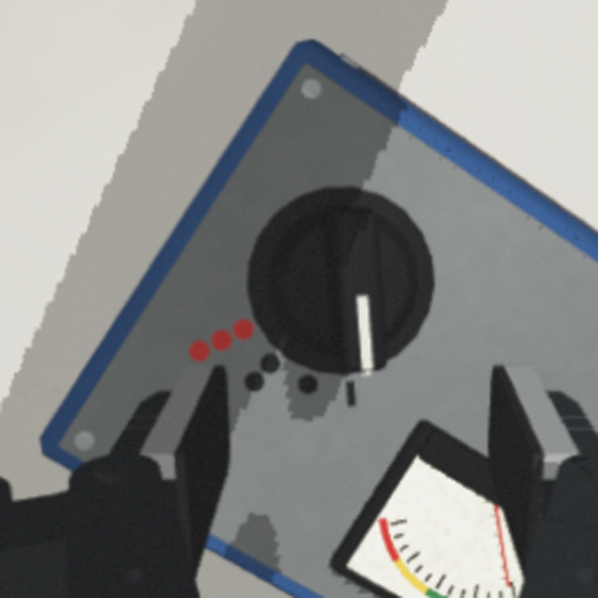

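Emit:
apply_moves:
  targets:
    - [[5,-0.24,0,2.5,-0.064],[5,0,0,3.0,0],[5,0,0,2.5,0],[5,0,0,1.7,0],[5,0,0,0.8,0]]

```text
clock: 4.35
tcp_pos: [0.5168, 0.1466, 0.1171]
eef_rot: [-0.212, 0.977, 0.0, -0.003]
contact_force: [-0.5, -0.0, -1.1]
opening: 0.0502
```

```bash
python3 look2.py b
```

```text
4.35 [0.51675703 0.146588   0.11712051] [-2.12088110e-01  9.77246440e-01  2.07316217e-04 -2.82583907e-03] [-0.47596569 -0.00441559 -1.09448737] [0.03117637 0.01173843 0.00285407] 0.05016560230247257 [ 1.15313548e-01  2.77293797e-01  1.74880070e+00 -1.58329270e-04
  1.12116325e+00 -1.88283767e+00]
psi_x 3.5690167673313793
to tgt tool cm -0.2038441323425636 -0.15341801133982153 -0.13107862804619813
```

View pics/bwrist.png

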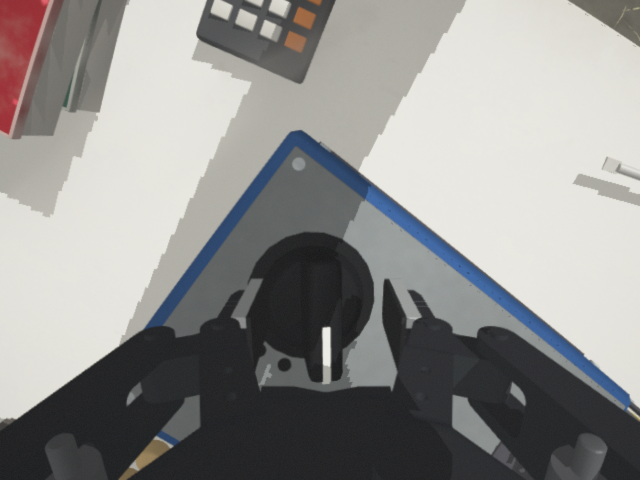

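View pics/bsidec.png

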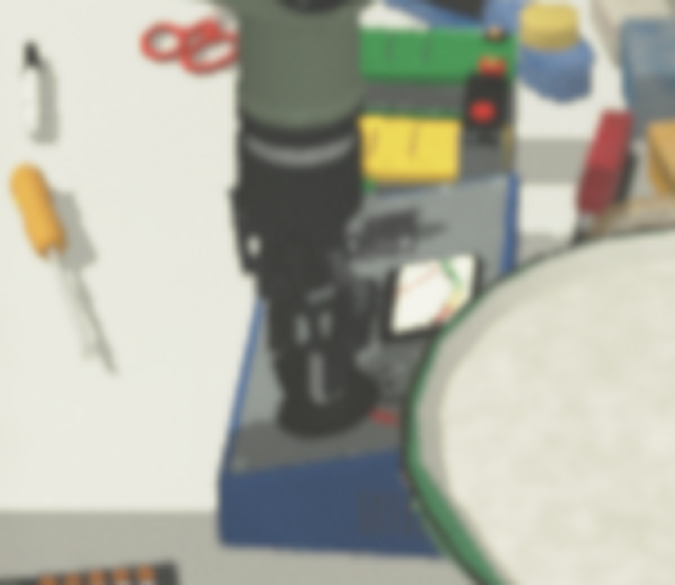

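Emit:
apply_moves:
  targets:
    - [[5,-0.2,-0.15,-0.15,0],[0,0,0,0,0],[0,0,0,0,0],[0,0,0,0,0],[0,0,0,0,0]]

```text
clock: 4.92
tcp_pos: [0.5223, 0.1471, 0.1235]
eef_rot: [-0.213, 0.977, 0.0, 0.001]
contact_force: [-2.1, 2.8, 5.8]
opening: 0.0137
```

```bash
python3 look2.py c
```

```text
4.9167 [0.52230273 0.14710565 0.12347092] [-2.13435623e-01  9.76956241e-01  2.27796118e-04  1.29854097e-03] [-2.09123094  2.82745249  5.7792664 ] [-0.16318535  0.11696314  0.00097099] 0.013672613354794411 [ 1.14604358e-01  2.74232585e-01  1.73727224e+00  7.90185499e-04
  1.12754967e+00 -1.88671088e+00]
psi_x 3.5717735821772
to tgt tool cm 0.32221100745554143 0.03024716003118133 0.5039630512035473
```

View pics/cwrist.png

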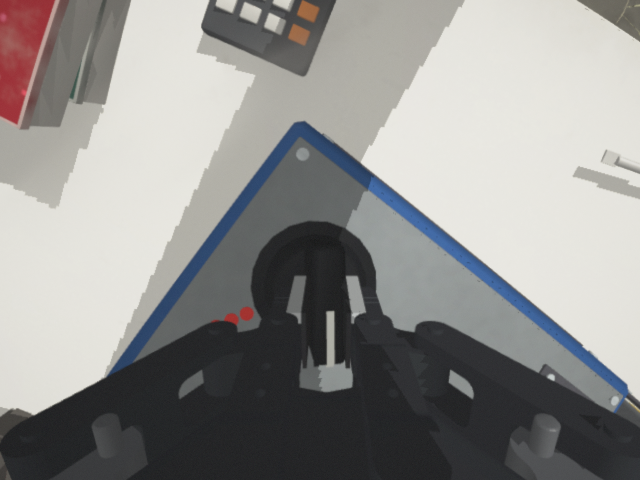

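Emit:
apply_moves:
  targets:
    - [[0,0.15,0,0,0.1],[0,0,0,0,0.1],[0,0,0,0,0.1],[0,0,0,0,0.1],[0,0,0,0,0.1]]

```text
clock: 5.48
tcp_pos: [0.522, 0.1469, 0.1239]
eef_rot: [0.037, 0.999, 0.001, 0.003]
contact_force: [-0.8, 3.1, 4.8]
opening: 0.0129
```

```bash
python3 look2.py d
```

```text
5.4833 [0.52199375 0.14685137 0.12389758] [3.69036234e-02 9.99315054e-01 8.92211083e-04 2.59809021e-03] [-0.83892918  3.14863397  4.80182831] [ 0.39677806 -0.3482851   0.28250515] 0.01288592901760848 [ 1.14048316e-01  2.71295308e-01  1.74005615e+00  1.08921102e-03
  1.12483597e+00 -1.38339087e+00]
psi_x 3.0677683651557612
to tgt tool cm 0.2678149550264597 -0.10148341339423557 0.5466285890190464
```

View pics/dwrist.png

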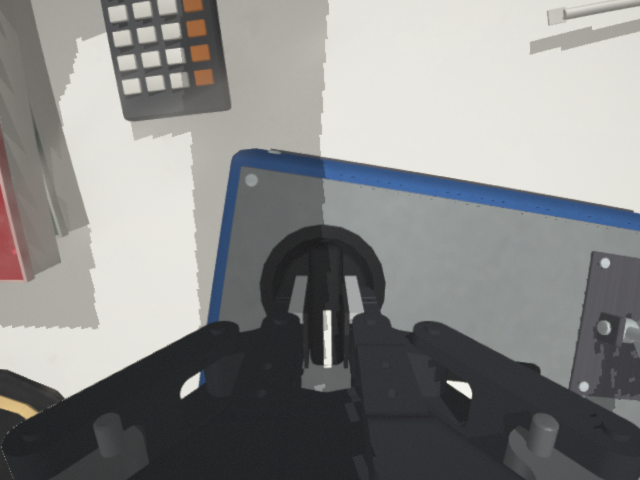

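Emit:
apply_moves:
  targets:
    - [[0,0,0,0,0.11],[0,0,0,0,0.11],[0,0,0,0,0.11],[0,0,0,0,0.11],[0,0,0,0,0.11]]

```text
clock: 6.05
tcp_pos: [0.5219, 0.1471, 0.124]
eef_rot: [0.307, 0.952, 0.002, 0.002]
contact_force: [-2.3, 1.5, 7.2]
opening: 0.0128
```

Emit:
apply_moves:
  targets:
    - [[0,0,0,0,0.1],[0,0,0,0,0.1],[0,0,0,0,0],[0,0,0,0,0],[0,0,0,0,0]]

```text
clock: 6.47
tcp_pos: [0.5217, 0.147, 0.1244]
eef_rot: [0.398, 0.918, 0.002, 0.002]
contact_force: [-4.4, 2.2, 9.1]
opening: 0.0126
```

```bash
python3 look2.py e
python3 - <<'E'
import cv2
i=cv2.imread('pics/ewrist.png')[120:420,180:500]; cv2.imwrite('pics/ewc.png',cv2.resize(i,None,fx=2,fy=2,interpolation=cv2.INTER_CUBIC))
E
```

```text
6.4667 [0.52173038 0.14699253 0.12440988] [0.39760697 0.91755183 0.00212901 0.00167501] [-4.3947817   2.17611271  9.12349733] [ 1.21496284 -0.21957403  0.62417402] 0.012577395137463294 [ 0.1137884   0.27029602  1.74010669  0.00223433  1.1261625  -0.64014608]
psi_x 2.3237748262851197
to tgt tool cm 0.10001279338264883 -0.24647659709310382 0.597858726417412
```

View pics/ewrist.png

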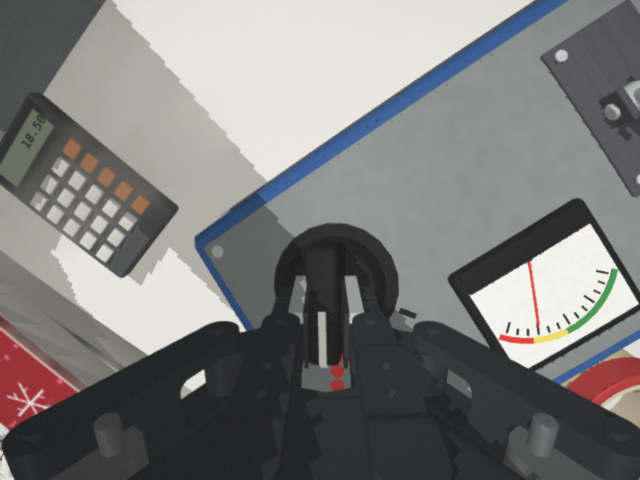

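View pics/esidec.png

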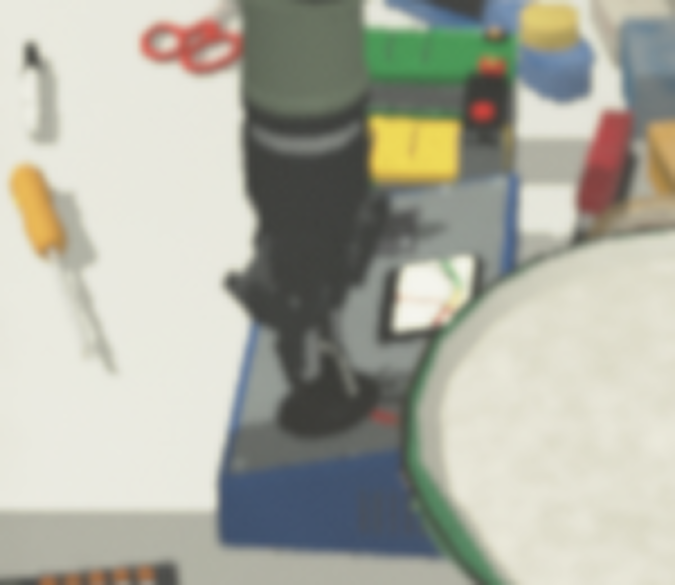

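View pics/etopc.png

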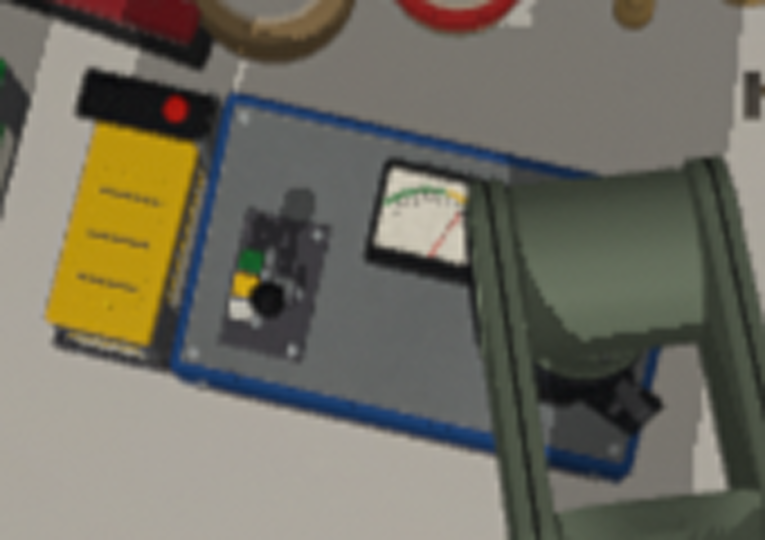

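Run:
```python
from h import *
q=[0.57011836,0.22139699,-0.23083741]
s=load('ewrist')
i=cv2.imread('pics/ewrist.png')[210:410,250:450]; cv2.imwrite('pics/ewc.png',cv2.resize(i,None,fx=3,fy=3,interpolation=cv2.INTER_CUBIC))
for d in(.9,1.0,1.1,1.2,1.27): print(d,[((proj(s,t2w(pointer(d,r),q))-[250,210])*3).round(0).tolist()[0] for r in(.025,.01,0,-.025)])
```

```text
0.9 [[263.0, 474.0], [228.0, 369.0], [204.0, 298.0], [145.0, 120.0]]
1.0 [[245.0, 478.0], [221.0, 371.0], [204.0, 298.0], [163.0, 115.0]]
1.1 [[227.0, 480.0], [214.0, 371.0], [204.0, 298.0], [181.0, 112.0]]
1.2 [[209.0, 480.0], [206.0, 372.0], [204.0, 298.0], [200.0, 111.0]]
1.27 [[196.0, 479.0], [201.0, 371.0], [204.0, 298.0], [213.0, 111.0]]
```

View pics/ewc.png

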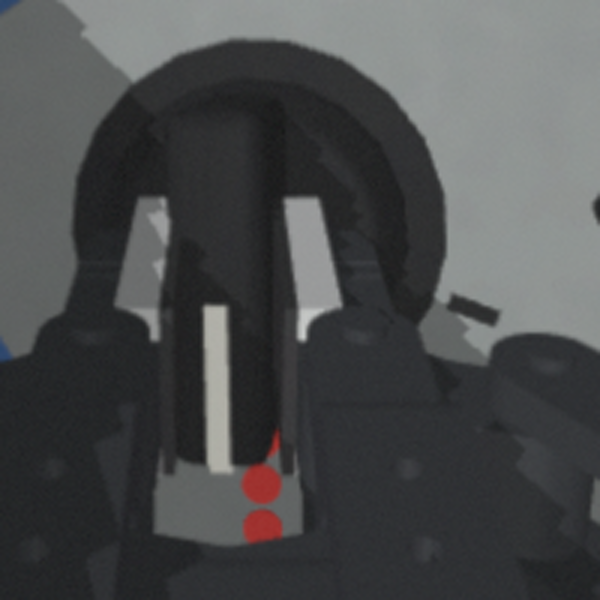

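Emit:
apply_moves:
  targets:
    - [[0,0,0,0,0.02],[0,0,0,0,0],[0,0,0,0,0],[0,0,0,0,0],[0,0,0,0,0]]

```text
clock: 7.03
tcp_pos: [0.5217, 0.147, 0.1244]
eef_rot: [0.407, 0.914, 0.002, 0.002]
contact_force: [-3.9, 1.0, 10.2]
opening: 0.0126
```

Emit:
apply_moves:
  targets:
    - [[0,0,0,0,0],[0,0,0,0,0],[0,0,0,0,0],[0,0,0,0,0],[0,0,0,0,0]]

```text
clock: 7.45
tcp_pos: [0.5217, 0.147, 0.1244]
eef_rot: [0.407, 0.914, 0.002, 0.002]
contact_force: [-3.9, 1.2, 9.2]
opening: 0.0128
```

```bash
python3 look2.py f
python3 - <<'E'
import cv2,numpy as np
i=cv2.imread('pics/fwrist.png')[210:410,250:640]; cv2.imwrite('pics/fwc.png',cv2.resize(i,None,fx=2,fy=2,interpolation=cv2.INTER_CUBIC))
E
```

```text
7.45 [0.5217407  0.14699334 0.12443068] [0.40672745 0.9135454  0.00217794 0.001686  ] [-3.87237648  1.21051043  9.20549755] [ 1.22549213 -0.21546498  0.58833394] 0.01277353002946429 [ 0.11377486  0.27023484  1.74013579  0.00225987  1.12610616 -0.62024711]
psi_x 2.3038513608662794
to tgt tool cm 0.09571301540859044 -0.24924141126975058 0.5999386516900018
```

View pics/fwc.png

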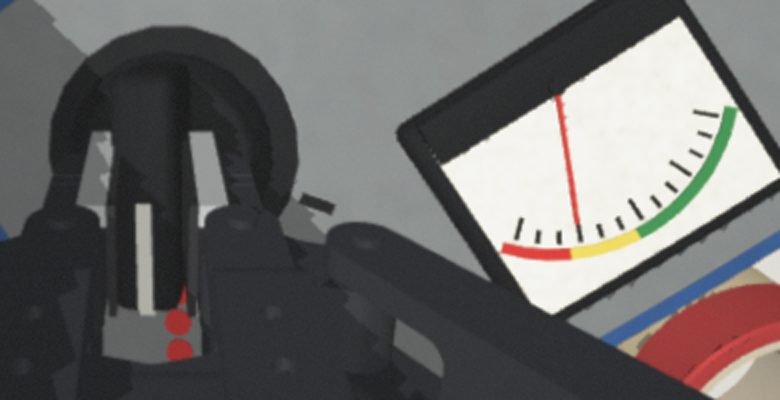

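View pics/ftop.png

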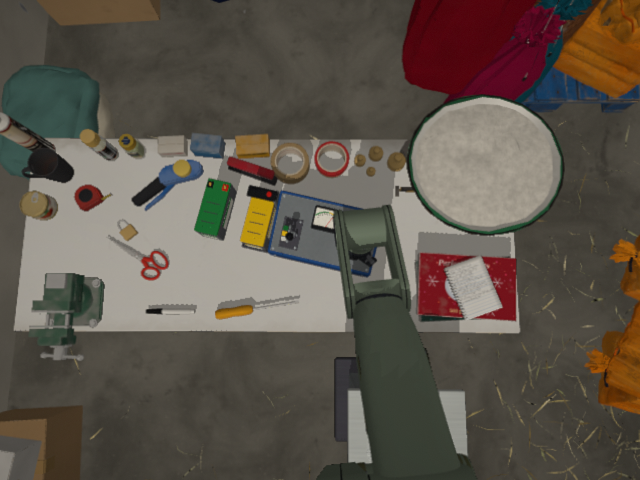

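Run:
```python
from h import *
q=[0.57011836,0.22139699,-0.23083741]
s=load('fwrist'); o=[250,210]
for r in(.034,.04,.046): print(r,((proj(s,t2w(pointer(1.2,r,0.0005),q))-o)*2).round(0).tolist())
print('stroke d0',[((proj(s,t2w(pointer(0,r,0.0005),q))-o)*2).round(0).tolist() for r in(.032,.038)])
for d in(1,1.1,1.2,1.27): print(d,[((proj(s,t2w(pointer(d,r),q))-o)*2).round(0).tolist()[0] for r in(.025,0.003)])
i=cv2.imread('pics/fwrist.png')[280:370,290:350]; cv2.imwrite('pics/fz.png',cv2.resize(i,None,fx=6.5,fy=6.5,interpolation=cv2.INTER_CUBIC))
```

```text
0.034 [[170.0, 276.0]]
0.04 [[171.0, 297.0]]
0.046 [[172.0, 318.0]]
stroke d0 [[[279.0, 194.0]], [[301.0, 202.0]]]
1 [[166.0, 318.0], [140.0, 214.0]]
1.1 [[154.0, 320.0], [138.0, 214.0]]
1.2 [[141.0, 320.0], [137.0, 214.0]]
1.27 [[133.0, 320.0], [136.0, 214.0]]
```

View pics/fz.png

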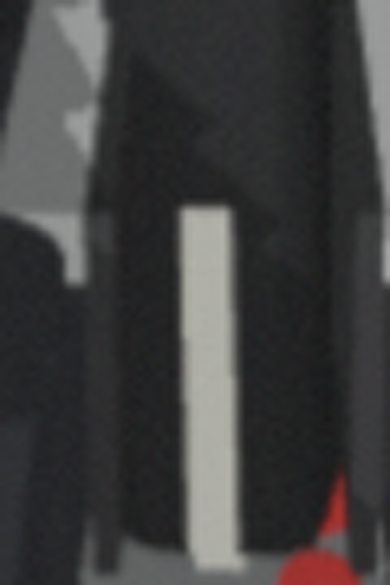

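Run:
```python
from h import *
print(arm.finish_job()); st=arm.get_state(); print(st['clock'],st['contact_force'],st['opening'],st['tcp_pos'])
```

```text
the job is handed in; nothing more can be done
None
the job is handed in; nothing more can be done
```

The battery in the cradle has the yellow lid, so I put the range lever in the yellow notch and then turned the load dial to the third position. I handed the job in at about 7.5 s with the gripper still holding the dial there. The hand-in gave no verdict.

- **Lever:** I pushed it with closed fingers and backed off. In the side view the knob sat at the position predicted for 0.5 rad. In the last top views it was still beside the yellow flag.
- **Dial:** I gripped the bar and turned it clockwise by about 1.27 rad. In the last wrist view the pointer direction fits about 1.2 rad, once a position offset of about 2 mm is allowed for.
- **Hold:** Over the last 0.4 s, just before hand-in, the tool did not move. The opening stayed at 12.8 mm, with about 9 N upward on the tool.
- **Bystanders:** The batteries, calculator and screwdriver look unmoved in the last pictures; I judged this by eye and did not measure it.

Two readings disagreed slightly. The tool sat about 6 mm higher than I had planned on the dial, but the grip was firm. The meter needle stands near the yellow-red boundary, not deep in the red. I had no scale to convert that to a dial angle, so the dial result rests on the pointer and the dots.

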